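# Refill the spacer feeder

### The job

Slide the feeder's cover by its red grip fully open to its end stop, then pour all eight brass spacers from the white cup into the feeder's hopper. Stand the empty cup upright in the yellow tray, leave the cover fully open, and do not disturb the circuit board or the jar.

Things in the scene. Friction and masses are not known exactly. Their poses are not given: they have to be found in the camera images.
- cover (a joint): sliding steel cover plate of the feeder, dark grey, 146 x 133 mm, 5 mm thick. 0 = fully closed over the hopper; 0.130 m = at its end stop, hopper fully uncovered. It slides along the feeder's own +y axis on top of the feeder, needs about 2 N, stays where it is left.
- cover_grip (a point): middle of the red grip bar standing on the cover: bar 60 mm along the feeder's x, 16 mm thick along the feeder's y (the sliding direction), 36 mm tall (from 86 to 122 mm above the bench); this point is at 109 mm above the bench, on the cover's centre line, and moves with the cover. Its axes are the feeder's.
- feeder: grey fixed parts feeder on the bench, 150 mm (its x) by 270 mm (its y), 80 mm tall, origin under its centre on the bench. Its -y half is an open-topped hopper (walls 6 mm), its +y half a closed flat deck over which the cover slides open.
- hopper (a point): centre of the hopper's inner floor, 12 mm above the bench; axes as the feeder's. Inside the hopper is 138 mm along x, 129 mm along y (from 64.5 mm on the -y side to the face of the deck half 64.5 mm on the +y side); its rim is 68 mm above this point (80 mm above the bench).
- cup: loose white soft-touch plastic cup without handle, 90 mm tall, outer diameter 54 mm at the foot widening evenly to 68 mm at the rim (62 mm at half height), wall 3 mm, floor 5 mm thick, 90 g. Origin in the centre of its underside, z up to the mouth. Stands upright at the start, with the eight spacers in it.
- tray: yellow fixed shallow tray for empty cups, 150 x 150 mm outside, walls 5 mm thick and 22 mm tall, floor 5 mm thick; origin under its centre on the bench.
- board: green circuit board lying loose on the bench, 100 x 70 mm, up to 14 mm tall with its parts; origin in the centre of its underside. Bystander.
- jar: closed clear jar with a black cap, 60 mm diameter, 95 mm tall, loose; origin in the centre of its underside. Bystander.
- spacer0: brass spacer, a short cylinder of 16 mm diameter and 14 mm height with a dark dimple in its upper face, 18 g, loose, in the cup at the start; origin in the centre of its underside, z along its axis.
- spacer1: brass spacer, a short cylinder of 16 mm diameter and 14 mm height with a dark dimple in its upper face, 18 g, loose, in the cup at the start; origin in the centre of its underside, z along its axis.
- spacer2: brass spacer, a short cylinder of 16 mm diameter and 14 mm height with a dark dimple in its upper face, 18 g, loose, in the cup at the start; origin in the centre of its underside, z along its axis.
- spacer3: brass spacer, a short cylinder of 16 mm diameter and 14 mm height with a dark dimple in its upper face, 18 g, loose, in the cup at the start; origin in the centre of its underside, z along its axis.
- spacer4: brass spacer, a short cylinder of 16 mm diameter and 14 mm height with a dark dimple in its upper face, 18 g, loose, in the cup at the start; origin in the centre of its underside, z along its axis.
- spacer5: brass spacer, a short cylinder of 16 mm diameter and 14 mm height with a dark dimple in its upper face, 18 g, loose, in the cup at the start; origin in the centre of its underside, z along its axis.
- spacer6: brass spacer, a short cylinder of 16 mm diameter and 14 mm height with a dark dimple in its upper face, 18 g, loose, in the cup at the start; origin in the centre of its underside, z along its axis.
- spacer7: brass spacer, a short cylinder of 16 mm diameter and 14 mm height with a dark dimple in its upper face, 18 g, loose, in the cup at the start; origin in the centre of its underside, z along its axis.
There are look-alikes about, which are no part of the job. What is shaped like the cup but green is not meant.

How it is judged:
By the outcome, as a careful person would: the job done as asked, in the order asked, and still so for the second after the job is handed in, with the robot touching nothing.
It also fails if it takes over 61 s, if anything falls off the work surface, if the arm or the gripper's body presses on something with over 40 N, if the wrist force passes 120 N, or if a joint passes its speed limit or range.

### The arm

A 6-joint arm with a two-finger parallel gripper is mounted at the origin on the work surface. World frame = base frame: x ahead of the robot, y to its left, z up, the work surface at z = 0. Lengths are in m, angles in degrees, forces in N, time in s.
With the tool pointing down it reaches from about 0.375 to 0.9 m from the base axis. Payload 3.1 kg.
Tool frame: the origin (TCP) lies on the centre line of the jaws, within the pads' length; the fingertips stand 8 mm ahead of it and the grasp point (between the pads) lies 11 mm behind it (bot.tip_extent is the distance from the TCP to the fingertips, in m); z points along the fingers, y is the line along which they close (so a half turn about z gives the same grasp; the last joint's range is limited). The gripper opens to 87 mm and grips with 3 to 60 N. Pads are 19 mm wide; open, the fingers measure 117 mm over their backs; the gripper's body (75 mm by 190 mm) begins 51 mm behind the grasp point.
Start: joints at [-85.227, 30.224, 82.088, -0, 67.689, -10.227], TCP at [0.162, -0.604, 0.231] pointing down, gripper open.
Joint ranges: [-176.69, 176.69], [-43.24, 126.21], [12.49, 139.97], [-82, 262], [0, 151.66], [-163.58, 163.58]. Speed limits (degrees/s): [159.86, 159.86, 180, 180, 180, 180].

### API

Orientations are given as a 3x3 rotation matrix whose columns are the frame's x, y, z axes.
In Python, from rig import bot, vision, workorder gives the robot as it stands.
- The arm moves only by the shell command python3 -m handwheel 'ROWS'. ROWS is JSON, a list of rows, each an object with "delta_rot": the turn, a rotation vector about the tool's x, y, z in rad, a list of three; "xyz": the shift along the tool's x, y, z in mm, a list of three; "hand": the closure, from -1 (fully open) to 1 (shut). A call has exactly 5 rows; each row is the pose to reach, as a shift and turn from the pose commanded when the call began, along the tool's axes at that moment; what a row does not reach only later rows make up. A row lasts 1/8 s, in which the tool goes at most 62.5 mm and 10.7 degrees, less where a joint would pass 70% of its speed; a pose out of reach is approached as far as the arm can. A call with a gripper value outside its range is refused whole. The fingers move at their own pace and stop on an object; the grip force is fixed at half the most. Time passes only in rows, so rows that repeat a pose let the fingers close, or fill a call up. It gives the time, the measured TCP pose, the force, the opening and the grip force at its end, in the units of the state.
- bot.read_state(): the state, without advancing time (a new reading comes with each control period).
- vision.capture(name): name is "side" or "top"; returns the picture (400x640x3 uint8, red, green, blue); there is no depth.
- vision.camera_model(name): a dict with "camera_matrix" (3x3 intrinsics, pixels), "camera_from_world" (4x4, takes a point from world to camera coordinates). Camera axes: x right, y up, looking along -z (the intrinsics and any distortion apply to the point x, -y, -z); pixel columns grow to the right and rows downward; lengths in m; the calibration is good to about 2 mm. A picture is of the moment at which its call begins. camera_model takes no time and is no camera call.
- workorder.hand_in(): hands the job in; it is judged then, once.
The state is a dict: "time_s": time; "joint_positions": joint angles; "qvel": joint speeds; "tau": joint torques, N m; "position": TCP position; "tcp_rot": TCP orientation; "force": force on the tool from outside, world axes, zero at the start; "moment": the same for the moment, N m; "opening": opening from 0.0 (shut) to 1.0 (fully open); "grasp_force": force on a finger pad.
Only numpy, scipy, OpenCV 4.12 (cv2) and the standard library are available. Lean on these libraries where they do the work, as an engineer would, in place of code of your own. Each camera call takes 0.05 s, during which the arm holds its last target. There are 200 camera calls.

## Working session

There is one attempt and no reset: what is moved stays moved. The work goes in short steps, Python scripts to look and compute and a shell command to move; the robot and the scene stay as the last step left them, time stands still between calls to the robot, and variables do not carry over. Pictures are saved under pics/ and viewed, at most 10 in all, crops included, and the job is handed in when it is done.

```bash
mkdir -p pics
python3 - <<'E'
from rig import bot, vision
import cv2,numpy as np
for n in("side","top"):
    cv2.imwrite(f"pics/{n}0.png",vision.capture(n)[:,:,::-1])
    m=vision.camera_model(n);print(n,m)
s=bot.read_state();print(s)
E
```

```text
side {'camera_matrix': array([[451.83392482,   0.        , 312.6399656 ],
       [  0.        , 451.83392482, 199.14985695],
       [  0.        ,   0.        ,   1.        ]]), 'camera_from_world': array([[-0.90507418, -0.4250222 ,  0.01403063,  0.49205026],
       [ 0.31705005, -0.65242687,  0.68834472, -0.21909986],
       [-0.28340783,  0.62745144,  0.72524802, -1.1579354 ],
       [ 0.        ,  0.        ,  0.        ,  1.        ]])}
top {'camera_matrix': array([[492.61112799,   0.        , 324.25948886],
       [  0.        , 492.61112799, 193.01119238],
       [  0.        ,   0.        ,   1.        ]]), 'camera_from_world': array([[ 0.01388966, -0.99982612, -0.01244187,  0.01364921],
       [ 0.99852523,  0.01321633,  0.05265632, -0.536673  ],
       [-0.05248273, -0.0131549 ,  0.99853518, -1.26801516],
       [ 0.        ,  0.        ,  0.        ,  1.        ]])}
{'time_s': 0.1, 'joint_positions': array([-8.52266857e+01,  3.02717523e+01,  8.21469564e+01, -2.08028467e-03,
        6.76893540e+01, -1.02262153e+01]), 'qvel': array([ 0.02206766, -0.14266391, -0.16324489,  0.04091336, -0.03822766,
       -0.01474099]), 'tau': array([ 2.63590146e-04, -4.40984273e+01, -1.77151805e+01,  6.35345606e-02,
        5.33855532e-02, -5.36168886e-05]), 'position': array([ 0.16173425, -0.60306532,  0.2297013 ]), 'tcp_rot': array([[ 9.65924404e-01,  2.58824282e-01, -1.90418352e-04],
       [ 2.58824176e-01, -9.65922628e-01,  1.87671159e-03],
       [ 3.01809137e-04, -1.86204640e-03, -9.99998221e-01]]), 'force': array([ 0.48763895, -0.66635673,  0.00382407]), 'moment': array([-0.06824272,  0.02021129,  0.02901886]), 'grasp_force': 0.0, 'opening': 0.9997194303406278}
```

View pics/top0.png

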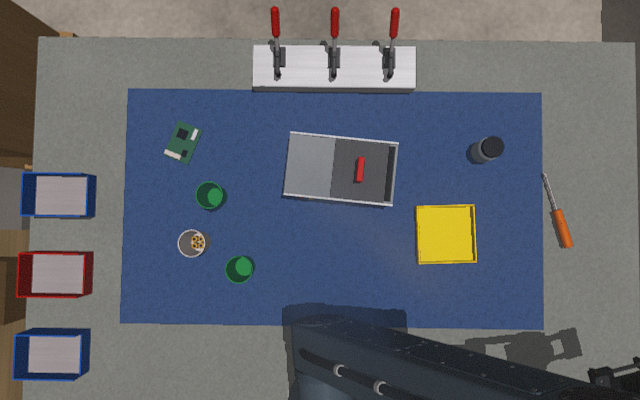

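View pics/side0.png

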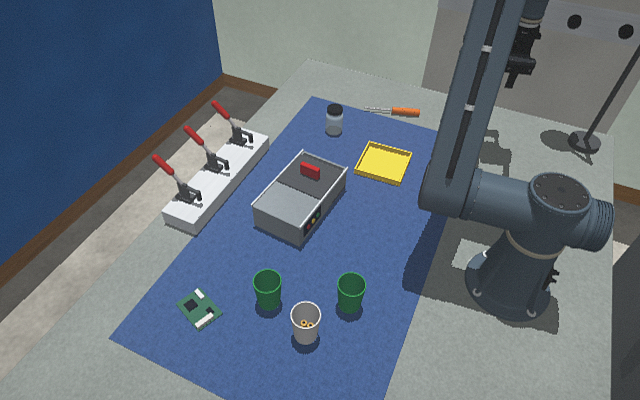

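Top view: white cup at (192,243) between green cups at (210,195) and (240,268); red grip (360,169), feeder corners about (291,132), (398,142), (393,206), (284,196); tray (446,234); board (182,142); jar (487,149). Now I'll measure these.

```bash
cat > h.py <<'E'
import numpy as np,cv2
from rig import bot,vision
def ray(n,uv):
    m=vision.camera_model(n);K=m["camera_matrix"];T=m["camera_from_world"]
    d=np.linalg.inv(K)@[uv[0],uv[1],1];d=d*[1,-1,-1]
    R=T[:3,:3];return -R.T@T[:3,3],R.T@d
def onz(n,uv,z):
    c,d=ray(n,uv);return c+d*(z-c[2])/d[2]
def proj(n,p):
    m=vision.camera_model(n);q=m["camera_from_world"]@[*p,1];q=m["camera_matrix"]@(q[:3]*[1,-1,-1]);return q[:2]/q[2]
def blobs(img,lo,hi,amin=60):
    h=cv2.cvtColor(img,cv2.COLOR_RGB2HSV);m=cv2.inRange(h,np.array(lo),np.array(hi))
    cs,_=cv2.findContours(m,cv2.RETR_EXTERNAL,cv2.CHAIN_APPROX_NONE)
    return [c for c in cs if cv2.contourArea(c)>amin]
E
python3 - <<'E'
from h import *
np.set_printoptions(precision=4,suppress=True)
t=cv2.imread("pics/top0.png")[:,:,::-1].copy();s=cv2.imread("pics/side0.png")[:,:,::-1].copy()
for nm,lo,hi,z in(("red",(0,150,80),(8,255,255),.122),("yellow",(22,150,80),(35,255,255),.022),("green",(60,100,30),(85,255,200),.09)):
  for c in blobs(t,lo,hi):
    r=cv2.minAreaRect(c);b=cv2.boxPoints(r)
    if 100<r[0][1]<290: print(nm,np.array(r[0]),[onz("top",p,z)[:2] for p in b])
# white cup: not blue mat, in crop
for n,im,(x0,y0,x1,y1) in(("top",t,(165,220,225,265)),("side",s,(280,290,335,355))):
  h=cv2.cvtColor(im,cv2.COLOR_RGB2HSV)[y0:y1,x0:x1]
  m=((h[:,:,1]<90)&(h[:,:,2]>110)).astype(np.uint8)*255
  cs,_=cv2.findContours(m,cv2.RETR_EXTERNAL,cv2.CHAIN_APPROX_NONE);c=max(cs,key=cv2.contourArea)
  print(n,cv2.boundingRect(c),cv2.fitEllipse(cv2.convexHull(c)),x0,y0)
big=cv2.resize(t[110:290,160:420],None,fx=3,fy=3,interpolation=cv2.INTER_CUBIC)[:,:,::-1]
cv2.imwrite("pics/topc.png",big)
for p in [(291,132),(398,142),(393,206),(284,196)]:print(onz("top",p,.08))
E
```

```text
red [ 46.5 274.5] [array([0.38  , 0.7559]), array([0.3822, 0.6045]), array([0.276 , 0.6002]), array([0.2737, 0.7509])]
red [359.8515 168.4852] [array([ 0.5632, -0.0544]), array([ 0.6193, -0.0594]), array([ 0.6179, -0.075 ]), array([ 0.5619, -0.07  ])]
yellow [445.76 233.82] [array([ 0.5064, -0.2141]), array([ 0.5133, -0.3663]), array([ 0.3646, -0.3706]), array([ 0.3576, -0.2193])]
green [239.  269.5] [array([0.3755, 0.2598]), array([0.3765, 0.1914]), array([0.3112, 0.19  ]), array([0.3102, 0.2582])]
green [209.  194.5] [array([0.5244, 0.351 ]), array([0.5731, 0.3042]), array([0.5257, 0.2549]), array([0.4772, 0.3017])]
green [182.7494 142.1577] [array([0.6232, 0.4173]), array([0.7082, 0.3844]), array([0.6842, 0.3254]), array([0.5994, 0.3585])]
top (12, 9, 28, 29) ((25.683988571166992, 23.028217315673828), (28.26483917236328, 28.580204010009766), 7.169838905334473) 165 220
side (10, 10, 32, 45) ((25.332754135131836, 31.341215133666992), (32.74114990234375, 44.093719482421875), 0.09878344088792801) 280 290
[0.6839 0.1049 0.08  ]
[ 0.662  -0.1609  0.08  ]
[ 0.5032 -0.1496  0.08  ]
[0.5243 0.1194 0.08  ]
```

View pics/topc.png

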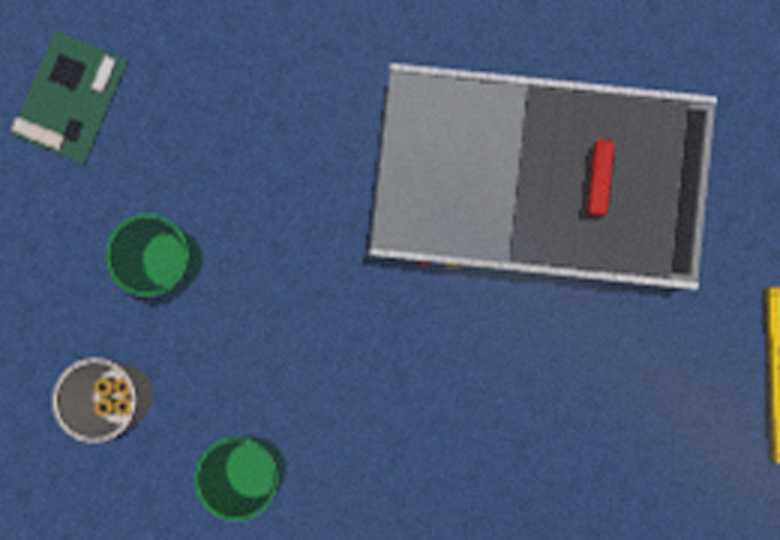

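The crop shows the cover nearly closed, with the red grip at crop (600,178). The white cup is at (94,400) with spacers visible, and the green cups are at (148,256) and (238,478). I'll move towards the grip and compute the cup position at the same time.

```bash
cat >> h.py <<'E'
from scipy.spatial.transform import Rotation as Ro
def goal(p,R):
    "print shift (mm) and turn (rad) in the current tool axes to reach world p, R"
    s=bot.read_state();C=np.array(s["tcp_rot"])
    print("t",round(s["time_s"],2),"pos",np.round(s["position"],4),"J",np.round(s["joint_positions"],1),"F",np.round(s["force"],1),"open",round(s["opening"],3),"gf",round(s["grasp_force"],1))
    print("  xyz",np.round(C.T@(np.array(p)-s["position"])*1e3,1),"rot",np.round(Ro.from_matrix(C.T@R).as_rotvec(),3))
def frame(z,y):
    z=np.array(z,float);z/=np.linalg.norm(z);y=np.array(y,float);y-=z*(y@z);y/=np.linalg.norm(y)
    return np.c_[np.cross(y,z),y,z]
FY=np.array([.085,.9964,0]);FX=np.array([.9964,-.085,0])
RD=frame([0,0,-1],-FY)
E
python3 -m handwheel '[{"xyz":[110,-82,0],"delta_rot":[0,0,0.1],"hand":-1},{"xyz":[221,-163,0],"delta_rot":[0,0,0.2],"hand":-1},{"xyz":[332,-245,0],"delta_rot":[0,0,0.3],"hand":-1},{"xyz":[443,-327,0],"delta_rot":[0,0,0.344],"hand":-1},{"xyz":[554,-409,0],"delta_rot":[0,0,0.344],"hand":-1}]'
python3 - <<'E'
from h import *
goal([.5906,-.0647,.15],RD)
print("cup rim",onz("top",(190.7,243.0),.09))
t=cv2.imread("pics/side0.png")[:,:,::-1]
p=onz("top",(190.7,243.0),.09);print("side rim px",proj("side",p),"foot",proj("side",[p[0],p[1],0]))
E
```

```text
time_s: 0.72
position: [0.3574, -0.3575, 0.2303]
tcp_rot: [[0.997, -0.083, -0.0], [-0.083, -0.997, 0.0], [-0.0, -0.0, -1.0]]
force: [0.6, 0.3, -0.0]
opening: 1.0
grasp_force: 0.0
t 0.72 pos [ 0.3574 -0.3575  0.2303] J [-57.7  21.1  99.    0.   59.9  37.1] F [ 0.6  0.3 -0. ] open 1.0 gf 0.0
  xyz [ 208.1 -311.1   80.4] rot [-0.     0.     0.002]
cup rim [0.40580093 0.34465519 0.09      ]
side rim px [303.31857223 314.61401975] foot [303.35441327 333.97163285]
```

```bash
python3 -m handwheel '[{"xyz":[42,-62,0],"delta_rot":[0,0,0],"hand":-1},{"xyz":[84,-125,10],"delta_rot":[0,0,0],"hand":-1},{"xyz":[125,-187,20],"delta_rot":[0,0,0],"hand":-1},{"xyz":[167,-249,50],"delta_rot":[0,0,0],"hand":-1},{"xyz":[208,-311,80],"delta_rot":[0,0,0],"hand":-1}]'
python3 - <<'E'
from h import *
goal([.5906,-.0647,.100],RD)
s=cv2.imread("pics/side0.png");t=cv2.imread("pics/top0.png")
a=cv2.resize(s[290:360,270:345],None,fx=5,fy=5);b=cv2.resize(t[215:275,155:235],None,fx=5,fy=5)
im=np.zeros((360,790,3),np.uint8);im[:350,:375]=a;im[:300,380:780]=b;cv2.imwrite("pics/cup.png",im)
E
```

```text
time_s: 1.35
position: [0.5477, -0.119, 0.1753]
tcp_rot: [[0.997, -0.082, 0.001], [-0.082, -0.997, -0.0], [0.001, 0.0, -1.0]]
force: [0.9, -1.3, 0.5]
opening: 0.999
grasp_force: 0.0
t 1.35 pos [ 0.5477 -0.119   0.1753] J [-23.7  29.4  94.7  -0.   55.9  71. ] F [ 0.9 -1.3  0.5] open 0.999 gf 0.0
  xyz [ 38.2 -57.6  75.3] rot [ 0.    -0.001  0.003]
```

View pics/cup.png

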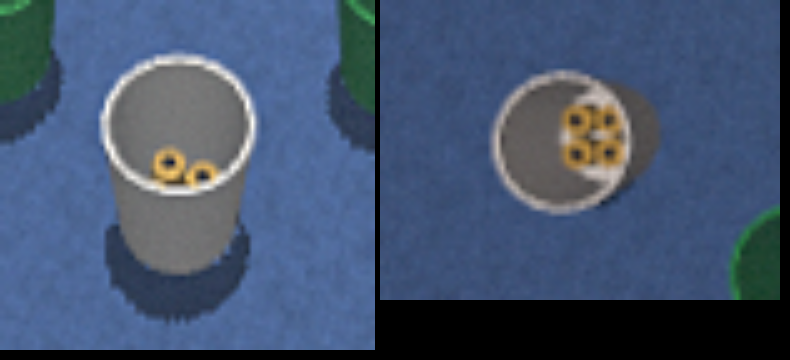

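Cup crop: side rim centre at about (306,314.8) in the full image, top rim centre at about (191.4,243.3). All good; continue to the grip.

```bash
python3 -m handwheel '[{"xyz":[25,-38,0],"delta_rot":[0,0,0],"hand":-1},{"xyz":[38,-58,10],"delta_rot":[0,0,0],"hand":-1},{"xyz":[38,-58,45],"delta_rot":[0,0,0],"hand":-1},{"xyz":[38,-58,75],"delta_rot":[0,0,0],"hand":0},{"xyz":[38,-58,75],"delta_rot":[0,0,0],"hand":1}]'
python3 -m handwheel '[{"xyz":[0,0,0],"delta_rot":[0,0,0],"hand":1},{"xyz":[0,0,0],"delta_rot":[0,0,0],"hand":1},{"xyz":[0,0,0],"delta_rot":[0,0,0],"hand":1},{"xyz":[0,0,0],"delta_rot":[0,0,0],"hand":1},{"xyz":[0,0,0],"delta_rot":[0,0,0],"hand":1}]'
python3 - <<'E'
from h import *
goal([.5906,-.0647,.100],RD)
for z in(.08,.09):print(z,onz("top",(191.4,243.3),z),onz("side",(306,314.8),z))
c1,d1=ray("top",(191.4,243.3));c2,d2=ray("side",(306,314.8))
k=np.linalg.lstsq(np.c_[d1,-d2],c2-c1,rcond=None)[0];print(c1+d1*k[0],c2+d2*k[1])
E
```

```text
time_s: 1.98
position: [0.5869, -0.0651, 0.0982]
tcp_rot: [[0.997, -0.082, -0.006], [-0.082, -0.997, 0.002], [-0.007, -0.001, -1.0]]
force: [-1.0, -0.1, 0.1]
opening: 0.851
grasp_force: 0.0
time_s: 2.6
position: [0.5892, -0.0659, 0.101]
tcp_rot: [[0.997, -0.082, 0.0], [-0.082, -0.997, -0.0], [0.0, 0.0, -1.0]]
force: [0.1, -0.4, -0.4]
opening: 0.284
grasp_force: 0.0
t 2.6 pos [ 0.5892 -0.0659  0.101 ] J [-17.2  37.6  93.    0.   49.4  77.5] F [ 0.1 -0.4 -0.4] open 0.284 gf 0.0
  xyz [ 1.3 -1.4  1. ] rot [ 0.    -0.     0.003]
0.08 [0.40456404 0.34573117 0.08      ] [0.40268976 0.33748307 0.08      ]
0.09 [0.40509574 0.34291809 0.09      ] [0.40029904 0.34252069 0.09      ]
[0.40502104 0.3433133  0.0885951 ] [0.4006883  0.34170044 0.08837176]
```

```bash
python3 -m handwheel '[{"xyz":[0,0,0],"delta_rot":[0,0,0],"hand":1},{"xyz":[0,0,0],"delta_rot":[0,0,0],"hand":1},{"xyz":[0,0,0],"delta_rot":[0,0,0],"hand":1},{"xyz":[0,-10,0],"delta_rot":[0,0,0],"hand":1},{"xyz":[0,-20,0],"delta_rot":[0,0,0],"hand":1}]'
python3 -m handwheel '[{"xyz":[0,-20,0],"delta_rot":[0,0,0],"hand":1},{"xyz":[0,-40,0],"delta_rot":[0,0,0],"hand":1},{"xyz":[0,-60,0],"delta_rot":[0,0,0],"hand":1},{"xyz":[0,-70,0],"delta_rot":[0,0,0],"hand":1},{"xyz":[0,-70,0],"delta_rot":[0,0,0],"hand":1}]'
python3 - <<'E'
from h import *
goal([.5906,-.0647,.100]+.11*FY,RD)
E
```

```text
time_s: 3.22
position: [0.591, -0.0457, 0.1008]
tcp_rot: [[0.997, -0.082, 0.001], [-0.082, -0.997, -0.0], [0.001, 0.0, -1.0]]
force: [0.2, -1.8, 0.2]
opening: 0.182
grasp_force: 30.0
time_s: 3.85
position: [0.5975, 0.0257, 0.1008]
tcp_rot: [[0.997, -0.081, 0.002], [-0.081, -0.997, 0.001], [0.002, -0.002, -1.0]]
force: [3.6, 1.2, -0.4]
opening: 0.177
grasp_force: 30.0
t 3.85 pos [0.5975 0.0257 0.1008] J [-8.3 37.9 92.3  0.1 49.7 86.3] F [ 3.6  1.2 -0.4] open 0.177 gf 30.0
  xyz [  0.9 -19.3   0.8] rot [-0.002 -0.002  0.004]
```

```bash
python3 -m handwheel '[{"xyz":[0,-8,0],"delta_rot":[0,0,0],"hand":1},{"xyz":[0,-14,0],"delta_rot":[0,0,0],"hand":1},{"xyz":[0,-18,0],"delta_rot":[0,0,0],"hand":1},{"xyz":[0,-21,0],"delta_rot":[0,0,0],"hand":1},{"xyz":[0,-24,0],"delta_rot":[0,0,0],"hand":1}]'
python3 -m handwheel '[{"xyz":[0,-2,0],"delta_rot":[0,0,0],"hand":1},{"xyz":[0,-4,0],"delta_rot":[0,0,0],"hand":1},{"xyz":[0,-6,0],"delta_rot":[0,0,0],"hand":1},{"xyz":[0,-6,0],"delta_rot":[0,0,0],"hand":1},{"xyz":[0,-6,0],"delta_rot":[0,0,0],"hand":1}]'
```

```text
time_s: 4.47
position: [0.599, 0.042, 0.1008]
tcp_rot: [[0.997, -0.079, 0.0], [-0.079, -0.997, -0.01], [0.001, 0.01, -1.0]]
force: [1.9, -23.5, -0.6]
opening: 0.182
grasp_force: 30.2
time_s: 5.1
position: [0.599, 0.0421, 0.1007]
tcp_rot: [[0.997, -0.078, -0.002], [-0.078, -0.997, -0.018], [-0.001, 0.018, -1.0]]
force: [-0.3, -32.9, -1.1]
opening: 0.184
grasp_force: 30.1
```

Hard against the stop (33 N, no more travel). Relax, release, rise.

```bash
python3 -m handwheel '[{"xyz":[0,7,0],"delta_rot":[0,0,0],"hand":1},{"xyz":[0,11,0],"delta_rot":[0,0,0],"hand":-1},{"xyz":[0,12,0],"delta_rot":[0,0,0],"hand":-1},{"xyz":[0,12,0],"delta_rot":[0,0,0],"hand":-1},{"xyz":[0,12,0],"delta_rot":[0,0,0],"hand":-1}]'
python3 -m handwheel '[{"xyz":[0,0,-20],"delta_rot":[0,0,0],"hand":-1},{"xyz":[0,0,-60],"delta_rot":[0,0,0],"hand":-1},{"xyz":[0,0,-110],"delta_rot":[0,0,0],"hand":-1},{"xyz":[0,0,-150],"delta_rot":[0,-0.18,0],"hand":-1},{"xyz":[0,0,-170],"delta_rot":[0,-0.35,0],"hand":-1}]'
python3 - <<'E'
from h import *
s=bot.read_state();print(s["joint_positions"],s["position"],s["tcp_rot"])
c=[b for b in blobs(vision.capture("top"),(0,150,80),(8,255,255)) if 250<b[0][0][0]<420 and b[0][0][1]>100]
for b in c:
  q=cv2.minAreaRect(b);print(q,onz("top",q[0],.122))
E
```

```text
time_s: 5.72
position: [0.5975, 0.0425, 0.1006]
tcp_rot: [[0.997, -0.081, -0.001], [-0.081, -0.997, 0.0], [-0.001, -0.0, -1.0]]
force: [0.1, 0.1, 0.3]
opening: 0.552
grasp_force: 0.0
time_s: 6.35
position: [0.5978, 0.0425, 0.2729]
tcp_rot: [[0.941, -0.081, -0.328], [-0.076, -0.997, 0.027], [-0.329, -0.0, -0.944]]
force: [0.8, 0.4, -1.2]
opening: 0.992
grasp_force: 0.0
[-6.32756464 34.61664492 69.18529474 -0.55580662 95.38025672 88.35586649] [0.59779368 0.04250177 0.2729223 ] [[ 9.41335205e-01 -8.09320867e-02 -3.27624830e-01]
 [-7.64314512e-02 -9.96719618e-01  2.66127044e-02]
 [-3.28703917e-01 -1.06343431e-05 -9.44433023e-01]]
```

```bash
cat > ik.py <<'E'
from h import *
from scipy.optimize import least_squares
rz=lambda a:Ro.from_euler('z',a,degrees=True).as_matrix()
ry=lambda a:Ro.from_euler('y',a,degrees=True).as_matrix()
D=[([-85.2267,30.272,82.147,0,67.689,-10.226],[.16173,-.60307,.2297]),([-57.7,21.1,99,0,59.9,37.1],[.3574,-.3575,.2303]),
([-23.7,29.4,94.7,0,55.9,71],[.5477,-.119,.1753]),([-17.2,37.6,93,0,49.4,77.5],[.5892,-.0659,.101]),([-8.3,37.9,92.3,.1,49.7,86.3],[.5975,.0257,.1008]),
([-6.3276,34.6166,69.1853,-.5558,95.3803,88.3559],[.59779,.0425,.27292])]
def fk(J,P):
    a1,h,off,a2,b3,L3,Lt=P
    A=rz(J[0]);F=A@ry(J[1]+J[2])
    R=F@rz(J[3])@ry(J[4])@rz(J[5]+90)
    p=A@[a1,off,h]+A@ry(J[1])@[0,0,a2]+F@[b3,0,L3]
    return p+R[:,2]*Lt,R,p
P0=np.array([0,.3,.11,.4,0,.4,.25])
P=least_squares(lambda P:np.r_[np.concatenate([fk(J,P)[0]-p for J,p in D])/1e-3,(P-P0)/.2],P0).x
LO=np.array([-176.69,-43.24,12.49,-82,0,-163.58]);HI=np.array([176.69,126.21,139.97,262,151.66,163.58])
def ik(p,R,J0):
    f=lambda J:np.r_[(fk(J,P)[0]-p)*100,(fk(J,P)[1]-R).ravel()*10]
    r=least_squares(f,np.clip(J0,LO+.1,HI-.1),bounds=(LO,HI),x_scale=30.);return r.x,np.abs(r.fun).max()
def tool(yaw,al,roll=0,sgn=-1):
    yw,a=np.radians([yaw,al]);z=[np.cos(a)*np.cos(yw),np.cos(a)*np.sin(yw),-np.sin(a)]
    y=sgn*np.array([-np.sin(yw),np.cos(yw),0]);return frame(z,y)@rz(roll)
E
python3 - <<'E'
from ik import *
np.set_printoptions(precision=1,suppress=True)
print("P",np.round(P,4),[np.round((fk(J,P)[0]-p)*1e3,1) for J,p in D])
print("rot err",np.abs(fk(D[-1][0],P)[1]-np.array(bot.read_state()["tcp_rot"])).max())
cup=np.array([.403,.3425,.06])
for yaw in(-45,-30,-15,0):
 for al in(25,30):
  for s in(-1,1):
   R=tool(yaw,al,0,s);best=None
   for seed in([30,30,90,60,80,90],[60,40,90,-60,80,0],[50,40,100,90,90,60],[50,40,100,90,90,-60],[40,40,80,150,60,0]):
    J,e=ik(cup+R[:,2]*.007,R,np.array(seed,float))
    if e<.05: print(yaw,al,s,J,"wrist",np.round(fk(J,P)[2],2))
E
```

```text
P [-0.   0.3  0.1  0.6  0.1  0.4  0.3] [array([0.1, 0. , 0.1]), array([ 0.1, -0. ,  0.1]), array([-0.2,  0. , -0.2]), array([-0.1, -0.1,  0.1]), array([ 0.1, -0.2, -0. ]), array([ 0. ,  0.1, -0. ])]
rot err 0.0009641368475005324
-45 25 -1 [  56.5   57.9   97.2  -69.    72.1 -115.7] wrist [0.2 0.5 0.2]
-45 25 1 [ 56.5  57.9  97.2 -69.   72.1  64.3] wrist [0.2 0.5 0.2]
-45 25 1 [ 56.5  57.9  97.2 -69.   72.1  64.3] wrist [0.2 0.5 0.2]
-45 25 1 [ 56.5  57.9  97.2 -69.   72.1  64.3] wrist [0.2 0.5 0.2]
-45 25 1 [ 56.5  57.9  97.2 -69.   72.1  64.3] wrist [0.2 0.5 0.2]
-45 30 -1 [  55.3   55.5   98.3  -67.1   67.6 -118. ] wrist [0.2 0.5 0.2]
-45 30 1 [ 55.3  55.5  98.3 -67.1  67.6  62. ] wrist [0.2 0.5 0.2]
-45 30 1 [ 55.3  55.5  98.3 -67.1  67.6  62. ] wrist [0.2 0.5 0.2]
-45 30 1 [ 55.3  55.5  98.3 -67.1  67.6  62. ] wrist [0.2 0.5 0.2]
-45 30 1 [ 55.3  55.5  98.3 -67.1  67.6  62. ] wrist [0.2 0.5 0.2]
-45 30 1 [ 55.3  55.5  98.3 -67.1  67.6  62. ] wrist [0.2 0.5 0.2]
-15 25 -1 [ 55.4  58.3 116.7 252.7  63.4 -95.3] wrist [0.1 0.4 0.2]
-15 25 -1 [ 55.4  58.3 116.7 252.7  63.4 -95.3] wris
[... 708 characters left out ...]
3 126.2 228.   69.9 -83.9] wrist [0.1 0.3 0.2]
0 25 -1 [ 50.3  61.3 126.2 228.   69.9 -83.9] wrist [0.1 0.3 0.2]
0 25 1 [ 50.3  61.3 126.2 228.   69.9  96.1] wrist [0.1 0.3 0.2]
0 25 1 [ 50.3  61.3 126.2 228.   69.9  96.1] wrist [0.1 0.3 0.2]
0 25 1 [ 50.3  61.3 126.2 228.   69.9  96.1] wrist [0.1 0.3 0.2]
0 30 -1 [ 48.9  57.7 126.2 227.3  62.6 -86.7] wrist [0.1 0.3 0.2]
0 30 -1 [ 48.9  57.7 126.2 227.3  62.6 -86.7] wrist [0.1 0.3 0.2]
0 30 -1 [ 48.9  57.7 126.2 227.3  62.6 -86.7] wrist [0.1 0.3 0.2]
0 30 1 [ 48.9  57.7 126.2 227.3  62.6  93.3] wrist [0.1 0.3 0.2]
0 30 1 [ 48.9  57.7 126.2 227.3  62.6  93.3] wrist [0.1 0.3 0.2]
0 30 1 [ 48.9  57.7 126.2 227.3  62.6  93.3] wrist [0.1 0.3 0.2]
```

Run:
```python
from ik import *
np.set_printoptions(precision=0,suppress=True,linewidth=150)
seed=np.array([55,55,98,-67,68,62.])
print("grasp")
for yaw in(-40,-50,-60,-75):
  R=tool(yaw,30,0,1);J,e=ik(np.array([.403,.3425,.06])+R[:,2]*.007,R,seed);print(yaw,J,round(e,2),np.round(fk(J,P)[2],2))
seed=np.array([0,30,90,-67,68,62.])
print("hopper")
for yaw in(-120,-90,-75,-60,-45,-30):
  J=seed
  for al,roll in((30,0),(30,-60),(15,-110),(0,-140)):
    R=tool(yaw,al,roll,1);J,e=ik(np.array([.56,-.09,.21])+R[:,2]*.007,R,J);print(yaw,al,roll,J,round(e,2),np.round(fk(J,P)[2],2))
print("tray")
seed=np.array([-30,30,90,-67,68,62.])
for yaw in(-150,-135,-120,-105,-90,-75,-60):
  R=tool(yaw,30,0,1);J,e=ik(np.array([.435,-.2925,.066])+R[:,2]*.007,R,seed);print(yaw,J,round(e,2),np.round(fk(J,P)[2],2))
```

```text
grasp
-40 [ 56.  55. 101. -72.  65.  64.] 0.0 [0. 0. 0.]
-50 [ 55.  56.  95. -63.  71.  60.] 0.0 [0. 1. 0.]
-60 [ 53.  57.  89. -55.  77.  59.] 0.0 [0. 1. 0.]
-75 [ 51.  59.  81. -45.  86.  59.] 0.0 [0. 1. 0.]
hopper
-120 30 0 [  1.  47.  78. -48.  95.  45.] 0.0 [1. 0. 0.]
-120 30 -60 [  1.  47.  78. -48.  95. -15.] 0.0 [1. 0. 0.]
-120 15 -110 [  3.  54.  75. -56. 104. -62.] 0.0 [1. 0. 0.]
-120 0 -140 [  4.  60.  74. -65. 114. -91.] 0.0 [1. 0. 0.]
-90 30 0 [  5.  41.  96. -65.  72.  44.] 0.0 [1. 0. 0.]
-90 30 -60 [  5.  41.  96. -65.  72. -16.] 0.0 [1. 0. 0.]
-90 15 -110 [  8.  48.  95. -75.  83. -57.] 0.0 [1. 0. 0.]
-90 0 -140 [  9.  56.  94. -82.  94. -80.] 0.05 [1. 0. 0.]
-75 30 0 [  5.  38. 105. -78.  60.  47.] 0.0 [0. 0. 0.]
-75 30 -60 [  5.  38. 105. -78.  60. -13.] 0.0 [0. 0. 0.]
-75 15 -110 [  8.  45. 102. -82.  74. -56.] 0.8 [1. 0. 0.]
-75 0 -140 [ 10.  52.  97. -82.  87. -81.] 2.12 [1. 0. 0.]
-60 30 0 [  2.  34. 109. -82.  51.  40.] 1.07 [0. 0. 0.]
-60 30 -60 [  2.  34. 109. -82.  51. -20.] 1.07 [0. 0. 0.]
-60 15 -110 [  7.  40. 105. -82.  65. -63.] 2.39 [0. 0. 0.]
-60 0 -1
[... 216 characters left out ...]
[0. 0. 0.]
-45 0 -140 [  9.  42. 103. -82.  69. -93.] 5.31 [0. 0. 0.]
-30 30 0 [-12.  23. 116. -82.  15.   6.] 2.58 [0. 0. 0.]
-30 30 -60 [-12.  23. 116. -82.  15. -54.] 2.58 [0. 0. 0.]
-30 15 -110 [ -8.  24. 114. -82.  24. -98.] 4.64 [0. 0. 0.]
-30 0 -140 [   2.   30.  110.  -82.   45. -113.] 6.05 [0. 0. 0.]
tray
-150 [-24.  58.  82. -44.  87.  59.] 0.0 [ 1. -0.  0.]
-135 [-21.  56.  90. -54.  77.  59.] 0.0 [ 1. -0.  0.]
-120 [-19.  55.  99. -66.  68.  62.] 0.0 [ 1. -0.  0.]
-105 [-18.  54. 107. -82.  61.  68.] 0.1 [ 0. -0.  0.]
-90 [-19.  52. 108. -82.  56.  59.] 1.94 [ 0. -0.  0.]
-75 [-21.  48. 110. -82.  48.  46.] 3.52 [ 0. -0.  0.]
-60 [-28.  41. 114. -82.  32.  26.] 4.29 [ 0. -0.  0.]
```

Run:
```python
from ik import *
R=tool(-60,30,0,1);p=np.array([.403,.3425,.06])+R[:,2]*(.007-.11);p[2]=.24;print(p);goal(p,R)
```

```text
[0.35839969 0.41975    0.24      ]
t 6.4 pos [0.6017 0.0416 0.2735] J [-6.4 34.9 68.5 -0.6 95.8 88.4] F [ 6.7 -1.3  1.7] open 0.993 gf 0.0
  xyz [-247.2 -357.   121.6] rot [-1.406 -0.403 -1.699]
```

Run:
```python
from ik import *
from scipy.spatial.transform import Slerp
np.set_printoptions(precision=0,suppress=True,linewidth=150)
s=bot.read_state();R=tool(-60,30,0,1);p=np.array([.358,.420,.24])
sl=Slerp([0,1],Ro.from_matrix([s["tcp_rot"],R]));J=s["joint_positions"]
for k in np.linspace(0,1,14):
  J,e=ik(s["position"]*(1-k)+p*k,sl(k).as_matrix(),J);print(J,round(e,2))
```

```text
[-6. 35. 68. -1. 96. 88.] 0.0
[-1. 35. 70. -5. 96. 85.] 0.0
[  4.  35.  71. -10.  97.  82.] 0.0
[  9.  35.  72. -14.  97.  79.] 0.0
[ 15.  36.  73. -18.  97.  76.] 0.0
[ 20.  36.  74. -22.  98.  74.] 0.0
[ 26.  37.  75. -26.  98.  71.] 0.0
[ 31.  38.  76. -29.  98.  68.] 0.0
[ 36.  39.  77. -33.  98.  64.] 0.0
[ 42.  40.  78. -36.  98.  61.] 0.0
[ 47.  41.  78. -39.  98.  57.] 0.0
[ 52.  42.  78. -42.  98.  53.] 0.0
[ 57.  43.  79. -45.  97.  48.] 0.0
[ 61.  44.  79. -48.  96.  44.] 0.0
```

```bash
python3 -m handwheel '[{"xyz":[-19,-27,9],"delta_rot":[-0.108,-0.031,-0.131],"hand":-1},{"xyz":[-38,-55,19],"delta_rot":[-0.216,-0.062,-0.261],"hand":-1},{"xyz":[-57,-82,28],"delta_rot":[-0.324,-0.093,-0.392],"hand":-1},{"xyz":[-76,-110,37],"delta_rot":[-0.433,-0.124,-0.523],"hand":-1},{"xyz":[-95,-137,47],"delta_rot":[-0.541,-0.155,-0.653],"hand":-1}]' | head -2
python3 - <<'E'
from ik import *
R=tool(-60,30,0,1);goal([.358,.420,.24],R)
E
```

```text
time_s: 7.02
position: [0.5036, 0.1882, 0.2552]
t 7.03 pos [0.5036 0.1882 0.2552] J [ 20.4  36.4  75.3 -22.   96.6  73.9] F [0.1 1.2 1.2] open 0.999 gf 0.0
  xyz [  21.1 -266.1  -62.3] rot [-0.858 -0.248 -1.043]
```

```bash
python3 -m handwheel '[{"xyz":[3,-33,-8],"delta_rot":[-0.107,-0.031,-0.130],"hand":-1},{"xyz":[5,-66,-16],"delta_rot":[-0.215,-0.062,-0.261],"hand":-1},{"xyz":[8,-100,-23],"delta_rot":[-0.322,-0.093,-0.391],"hand":-1},{"xyz":[11,-133,-31],"delta_rot":[-0.429,-0.124,-0.522],"hand":-1},{"xyz":[13,-166,-39],"delta_rot":[-0.536,-0.155,-0.652],"hand":-1}]' | head -2
python3 - <<'E'
from ik import *
R=tool(-60,30,0,1);goal([.358,.420,.24],R)
E
```

```text
time_s: 7.65
position: [0.4135, 0.3333, 0.2458]
t 7.65 pos [0.4135 0.3333 0.2458] J [ 47.   41.2  78.1 -39.1  97.8  56.9] F [-0.1 -0.3 -0.5] open 0.997 gf 0.0
  xyz [ 52.6 -52.4 -71.5] rot [-0.323 -0.094 -0.389]
```

```bash
python3 -m handwheel '[{"xyz":[18,-18,-24],"delta_rot":[-0.108,-0.031,-0.130],"hand":-1},{"xyz":[35,-35,-48],"delta_rot":[-0.215,-0.063,-0.26],"hand":-1},{"xyz":[53,-52,-72],"delta_rot":[-0.323,-0.094,-0.389],"hand":-1},{"xyz":[53,-52,-72],"delta_rot":[-0.323,-0.094,-0.389],"hand":-1},{"xyz":[53,-52,-72],"delta_rot":[-0.323,-0.094,-0.389],"hand":-1}]' | head -2
python3 - <<'E'
from ik import *
R=tool(-60,30,0,1);p=np.array([.403,.3425,.06])+R[:,2]*(.007-.11);goal(p,R)
E
```

```text
time_s: 8.28
position: [0.36, 0.4197, 0.2408]
t 8.28 pos [0.36   0.4197 0.2408] J [ 60.8  43.9  78.9 -48.2  96.   43.8] F [0.9 0.5 1. ] open 0.998 gf 0.0
  xyz [112.4  -1.7  63.9] rot [-0.005  0.    -0.005]
```

```bash
python3 -m handwheel '[{"xyz":[40,-1,23],"delta_rot":[0,0,0],"hand":-1},{"xyz":[80,-2,46],"delta_rot":[0,0,0],"hand":-1},{"xyz":[112,-2,64],"delta_rot":[-0.005,0,-0.005],"hand":-1},{"xyz":[112,-2,64],"delta_rot":[-0.005,0,-0.005],"hand":-1},{"xyz":[112,-2,64],"delta_rot":[-0.005,0,-0.005],"hand":-1}]' | head -2
python3 - <<'E'
from ik import *
R=tool(-60,30,0,1);p=np.array([.403,.3425,.06])+R[:,2]*(.007);goal(p,R)
a=vision.capture("side");b=vision.capture("top")
im=np.zeros((500,800,3),np.uint8);im[:500,:400]=cv2.resize(a[210:385,230:370],(400,500));im[:500,400:]=cv2.resize(b[165:315,130:250],(400,500));cv2.imwrite("pics/pre.png",im[:,:,::-1])
print(proj("top",[.403,.3425,.09]))
E
```

```text
time_s: 8.9
position: [0.3597, 0.4193, 0.1135]
t 8.9 pos [0.3597 0.4193 0.1135] J [ 60.9  54.1  80.7 -48.   87.9  52.6] F [0.1 0.6 1. ] open 0.994 gf 0.0
  xyz [  2.2  -0.8 110.1] rot [-0.001  0.    -0.003]
[191.54640095 244.16342326]
```

View pics/pre.png

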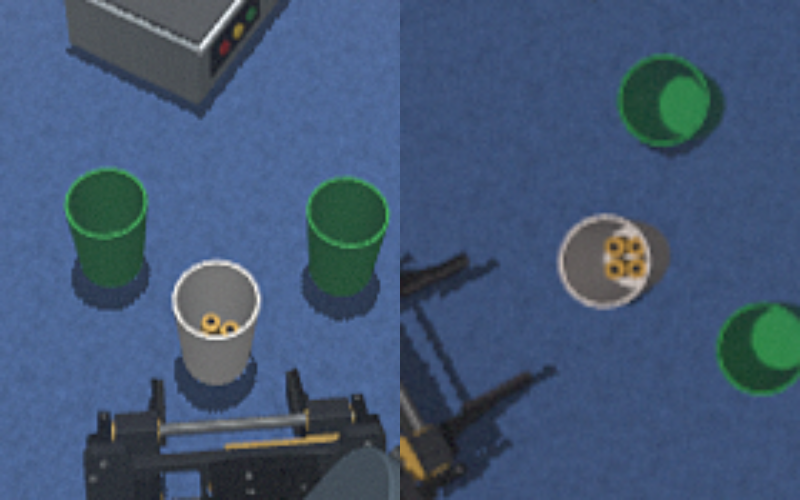

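The pre-grasp picture shows the fingers at crop (465,262) and (550,372), straddling the axis towards the cup at (604,261). Advance and close.

```bash
python3 -m handwheel '[{"xyz":[2,-1,35],"delta_rot":[0,0,0],"hand":-1},{"xyz":[2,-1,65],"delta_rot":[0,0,0],"hand":-1},{"xyz":[2,-1,90],"delta_rot":[0,0,0],"hand":-1},{"xyz":[2,-1,110],"delta_rot":[0,0,0],"hand":-1},{"xyz":[2,-1,110],"delta_rot":[0,0,0],"hand":0.2}]'
python3 -m handwheel '[{"xyz":[0,0,0],"delta_rot":[0,0,0],"hand":1},{"xyz":[0,0,0],"delta_rot":[0,0,0],"hand":1},{"xyz":[0,0,0],"delta_rot":[0,0,0],"hand":1},{"xyz":[0,0,0],"delta_rot":[0,0,0],"hand":1},{"xyz":[0,0,0],"delta_rot":[0,0,0],"hand":1}]'
python3 - <<'E'
from ik import *
R=tool(-60,30,0,1);p=np.array([.403,.3425,.06])+R[:,2]*(.007);goal(p+[0,0,.16],R)
E
```

```text
time_s: 9.62
position: [0.4051, 0.3364, 0.0558]
tcp_rot: [[-0.248, 0.867, 0.431], [0.433, 0.498, -0.751], [-0.866, 0.0, -0.499]]
force: [-0.8, 1.1, 0.3]
opening: 0.952
grasp_force: 0.0
time_s: 10.25
position: [0.4055, 0.3382, 0.0562]
tcp_rot: [[-0.248, 0.865, 0.435], [0.433, 0.501, -0.749], [-0.866, 0.003, -0.499]]
force: [2.4, 2.4, 4.2]
opening: 0.734
grasp_force: 29.7
t 10.25 pos [0.4055 0.3382 0.0562] J [ 53.6  57.   89.3 -54.7  77.   58.7] F [2.4 2.4 4.2] open 0.734 gf 29.7
  xyz [-139.4    0.4  -79.1] rot [ 0.002  0.001 -0.002]
```

```bash
python3 -m handwheel '[{"xyz":[-17,0,-10],"delta_rot":[0,0,0],"hand":1},{"xyz":[-50,0,-28],"delta_rot":[0,0,0],"hand":1},{"xyz":[-85,0,-48],"delta_rot":[0,0,0],"hand":1},{"xyz":[-120,0,-68],"delta_rot":[0,0,0],"hand":1},{"xyz":[-139,0,-79],"delta_rot":[0,0,0],"hand":1}]'
python3 - <<'E'
from ik import *
from scipy.spatial.transform import Slerp
np.set_printoptions(precision=0,suppress=True,linewidth=150)
R=tool(-115,30,0,1);p=np.array([.548,-.09,.195])+R[:,2]*(.007);goal(p,R)
s=bot.read_state()
sl=Slerp([0,1],Ro.from_matrix([s["tcp_rot"],R]));J=s["joint_positions"]
for k in np.linspace(0,1,5):
  J,e=ik(s["position"]*(1-k)+p*k,sl(k).as_matrix(),J);print(J,round(e,2))
E
```

```text
time_s: 10.88
position: [0.4043, 0.336, 0.217]
tcp_rot: [[-0.249, 0.867, 0.431], [0.435, 0.498, -0.75], [-0.865, 0.001, -0.502]]
force: [1.1, -0.7, -3.0]
opening: 0.737
grasp_force: 29.9
t 10.88 pos [0. 0. 0.] J [ 54.  42.  89. -53.  86.  46.] F [ 1. -1. -3.] open 0.737 gf 29.9
  xyz [-201.  -93.  397.] rot [ 1. -0.  0.]
[ 53.  42.  89. -53.  86.  46.] 0.0
[ 42.  41.  93. -52.  85.  50.] 0.0
[ 28.  42.  93. -51.  85.  51.] 0.0
[ 15.  44.  90. -51.  86.  50.] 0.0
[  2.  47.  83. -50.  89.  47.] 0.0
```

```bash
python3 -m handwheel '[{"xyz":[-15,-6,26],"delta_rot":[0.055,0,0.032],"hand":1},{"xyz":[-40,-16,69],"delta_rot":[0.148,0,0.085],"hand":1},{"xyz":[-65,-27,112],"delta_rot":[0.24,0,0.139],"hand":1},{"xyz":[-90,-37,155],"delta_rot":[0.332,0,0.192],"hand":1},{"xyz":[-115,-47,198],"delta_rot":[0.425,0,0.245],"hand":1}]'
python3 - <<'E'
from ik import *
R=tool(-115,30,0,1);p=np.array([.548,-.09,.215])+R[:,2]*(.007);goal(p,R)
E
```

```text
time_s: 11.5
position: [0.4781, 0.1131, 0.2152]
tcp_rot: [[-0.016, 1.0, 0.024], [0.5, 0.029, -0.865], [-0.866, -0.002, -0.501]]
force: [0.9, 0.7, -3.0]
opening: 0.733
grasp_force: 30.0
t 11.5 pos [0.4781 0.1131 0.2152] J [ 27.5  41.   92.9 -51.3  85.7  49.3] F [ 0.9  0.7 -3. ] open 0.733 gf 30.0
  xyz [-102.3   61.3  183.9] rot [ 0.401 -0.     0.235]
```

```bash
python3 -m handwheel '[{"xyz":[-25,15,45],"delta_rot":[0.1,0,0.059],"hand":1},{"xyz":[-50,31,92],"delta_rot":[0.2,0,0.117],"hand":1},{"xyz":[-76,46,138],"delta_rot":[0.3,0,0.176],"hand":1},{"xyz":[-95,57,172],"delta_rot":[0.37,0,0.217],"hand":1},{"xyz":[-102,61,184],"delta_rot":[0.401,0,0.235],"hand":1}]'
python3 - <<'E'
from ik import *
R=tool(-115,30,0,1);p=np.array([.548,-.09,.195])+R[:,2]*(.007);goal(p,R)
a=vision.capture("side");b=vision.capture("top")
im=np.zeros((500,800,3),np.uint8);im[:500,:400]=cv2.resize(a[120:270,220:370],(400,500));im[:500,400:]=cv2.resize(b[110:230,280:400],(400,500));cv2.imwrite("pics/hop.png",im[:,:,::-1])
H=np.array([.588,-.087])
print([np.round(proj("top",[*(H+sx*FX[:2]+sy*FY[:2]),.08])) for sx,sy in((.069,.0645),(.069,-.0645),(-.069,-.0645),(-.069,.0645))])
E
```

```text
time_s: 12.12
position: [0.5461, -0.0963, 0.2113]
tcp_rot: [[0.214, 0.905, -0.367], [0.453, -0.424, -0.784], [-0.865, 0.001, -0.501]]
force: [0.0, 0.9, -1.4]
opening: 0.739
grasp_force: 29.9
t 12.12 pos [ 0.5461 -0.0963  0.2113] J [  2.3  45.2  82.  -50.2  90.7  45.1] F [ 0.   0.9 -1.4] open 0.739 gf 29.9
  xyz [17.4 -0.9  9.6] rot [-0.001 -0.001 -0.002]
[array([345., 141.]), array([396., 146.]), array([391., 202.]), array([339., 197.])]
```

View pics/hop.png

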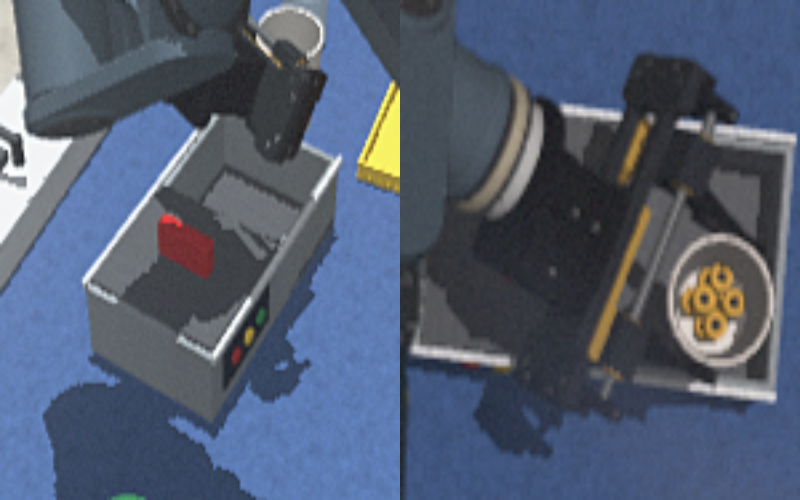

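The picture shows the hopper fully uncovered, cover and grip at the deck end, and the cup with spacers above the hopper at crop (720,300). Pour by rolling about tool z.

```bash
python3 -m handwheel '[{"xyz":[5,0,3],"delta_rot":[0,0,-0.1],"hand":1},{"xyz":[10,-1,6],"delta_rot":[0,0,-0.25],"hand":1},{"xyz":[15,-1,8],"delta_rot":[0,0,-0.42],"hand":1},{"xyz":[17,-1,10],"delta_rot":[0,0,-0.6],"hand":1},{"xyz":[17,-1,10],"delta_rot":[0,0,-0.75],"hand":1}]'
python3 -m handwheel '[{"xyz":[0,0,0],"delta_rot":[0,0,-0.12],"hand":1},{"xyz":[0,0,0],"delta_rot":[0,0,-0.24],"hand":1},{"xyz":[0,0,0],"delta_rot":[0,0,-0.36],"hand":1},{"xyz":[0,0,0],"delta_rot":[0,0,-0.47],"hand":1},{"xyz":[0,0,0],"delta_rot":[0,0,-0.57],"hand":1}]'
python3 - <<'E'
from ik import *
R=tool(-115,30,-76,1);p=np.array([.548,-.09,.195])+R[:,2]*(.007);goal(p,R)
E
```

```text
time_s: 12.85
position: [0.5443, -0.091, 0.192]
tcp_rot: [[-0.471, 0.805, -0.36], [0.617, 0.009, -0.787], [-0.631, -0.593, -0.501]]
force: [0.8, -0.3, -3.2]
opening: 0.735
grasp_force: 29.9
time_s: 13.48
position: [0.5445, -0.0909, 0.1923]
tcp_rot: [[-0.83, 0.426, -0.36], [0.515, 0.339, -0.787], [-0.213, -0.839, -0.501]]
force: [0.8, -1.1, -2.1]
opening: 0.732
grasp_force: 29.9
t 13.47 pos [ 0.5445 -0.0909  0.1923] J [  2.8  46.6  82.8 -50.2  89.4 -29.1] F [ 0.8 -1.1 -2.1] open 0.732 gf 29.9
  xyz [-3.  -0.4  3.7] rot [ 0.002  0.006 -0.   ]
```

```bash
python3 -m handwheel '[{"xyz":[0,0,0],"delta_rot":[0,0,-0.1],"hand":1},{"xyz":[0,0,0],"delta_rot":[0,0,-0.2],"hand":1},{"xyz":[0,0,0],"delta_rot":[0,0,-0.3],"hand":1},{"xyz":[0,0,0],"delta_rot":[0,0,-0.4],"hand":1},{"xyz":[0,0,0],"delta_rot":[0,0,-0.5],"hand":1}]' | grep -v rot
python3 -m handwheel '[{"xyz":[0,0,0],"delta_rot":[0,0,-0.12],"hand":1},{"xyz":[0,0,0],"delta_rot":[0,0,-0.24],"hand":1},{"xyz":[0,0,0],"delta_rot":[0,0,-0.36],"hand":1},{"xyz":[0,0,0],"delta_rot":[0,0,-0.48],"hand":1},{"xyz":[0,0,0],"delta_rot":[0,0,-0.6],"hand":1}]' | grep -v rot
python3 - <<'E'
from ik import *
R=tool(-115,15,-160,1);p=np.array([.555,-.085,.195])+R[:,2]*(.007);goal(p,R)
E
```

```text
time_s: 14.1
position: [0.5445, -0.0909, 0.1923]
force: [0.4, -0.7, -2.0]
opening: 0.732
grasp_force: 29.9
time_s: 14.72
position: [0.5445, -0.0909, 0.1923]
force: [-0.0, 1.3, -2.7]
opening: 0.737
grasp_force: 29.9
t 14.72 pos [ 0.5445 -0.0909  0.1923] J [  2.8  46.6  82.8 -50.2  89.4 -92.2] F [-0.   1.3 -2.7] open 0.737 gf 29.9
  xyz [-5.2 -4.8 -3. ] rot [ 0.129  0.231 -0.365]
```

```bash
python3 -m handwheel '[{"xyz":[-1,-1,-1],"delta_rot":[0.032,0.058,-0.091],"hand":1},{"xyz":[-3,-2,-2],"delta_rot":[0.065,0.116,-0.183],"hand":1},{"xyz":[-5,-5,-3],"delta_rot":[0.129,0.231,-0.365],"hand":1},{"xyz":[-5,-5,-3],"delta_rot":[0.129,0.231,-0.365],"hand":1},{"xyz":[-5,-5,-3],"delta_rot":[0.129,0.231,-0.365],"hand":1}]'
python3 - <<'E'
from ik import *
R=tool(-115,15,-160,1);p=np.array([.555,-.085,.195])+R[:,2]*(.007);goal(p,R)
a=vision.capture("side");b=vision.capture("top")
im=np.zeros((500,800,3),np.uint8);im[:500,:400]=cv2.resize(a[120:270,220:370],(400,500));im[:500,400:]=cv2.resize(b[110:230,280:400],(400,500));cv2.imwrite("pics/pour.png",im[:,:,::-1])
E
```

```text
time_s: 15.35
position: [0.5526, -0.0926, 0.1937]
tcp_rot: [[-0.417, -0.811, -0.41], [-0.072, 0.479, -0.875], [0.906, -0.336, -0.258]]
force: [-1.0, -1.0, -0.3]
opening: 0.734
grasp_force: 29.8
t 15.35 pos [ 0.5526 -0.0926  0.1937] J [   4.8   54.    78.7  -58.4  100.3 -110. ] F [-1.  -1.  -0.3] open 0.734 gf 29.8
  xyz [-0.4  1.3 -0.9] rot [ 0.001 -0.001 -0.006]
```

View pics/pour.png

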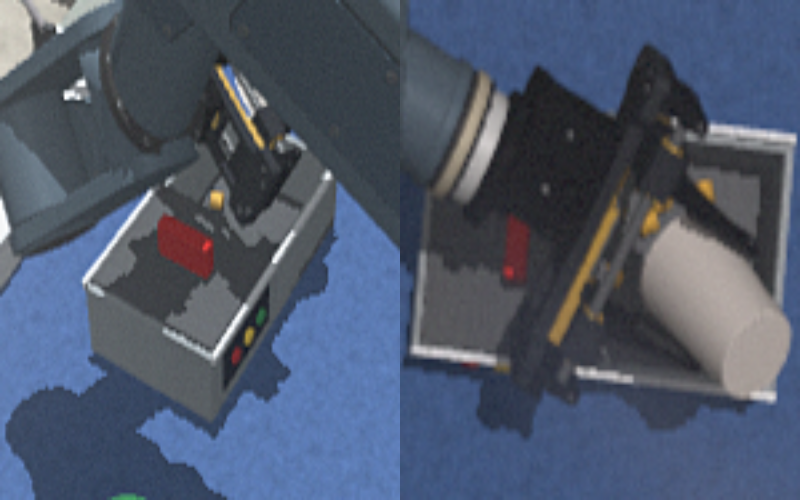

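Run:
```python
from ik import *
H=np.array([.588,-.087])
for z in(.02,.08,.1):
  print(z,[np.round(proj("top",[*(H+sx*FX[:2]+sy*FY[:2]),z])) for sx,sy in((.069,.0645),(.069,-.0645),(-.069,-.0645),(-.069,.0645))])
loc=lambda p:np.round([(p[:2]-H)@FX[:2],(p[:2]-H)@FY[:2]],3)
for n in("side","top"):
  im=vision.capture(n)
  for c in blobs(im,(14,120,90),(24,255,255),3):
    u=c[:,0].mean(0)
    if 250<u[0]<420 and 110<u[1]<240: print(n,np.round(u),cv2.contourArea(c),[(z,*loc(onz(n,u,z))) for z in(.02,.1,.16)])
```

```text
0.02 [array([344., 145.]), array([393., 150.]), array([388., 203.]), array([339., 198.])]
0.08 [array([345., 141.]), array([396., 146.]), array([391., 202.]), array([339., 197.])]
0.1 [array([345., 140.]), array([398., 145.]), array([392., 201.]), array([339., 196.])]
side [313. 220.] 7.5 [(0.02, np.float64(-0.07), np.float64(0.114)), (0.1, np.float64(-0.104), np.float64(0.175)), (0.16, np.float64(-0.129), np.float64(0.22))]
side [301. 179.] 13.0 [(0.02, np.float64(0.045), np.float64(-0.012)), (0.1, np.float64(0.002), np.float64(0.059)), (0.16, np.float64(-0.031), np.float64(0.112))]
side [309. 151.] 15.5 [(0.02, np.float64(0.089), np.float64(-0.138)), (0.1, np.float64(0.043), np.float64(-0.057)), (0.16, np.float64(0.008), np.float64(0.004))]
top [418. 235.] 33.5 [(0.02, np.float64(-0.144), np.float64(-0.147)), (0.1, np.float64(-0.143), np.float64(-0.132)), (0.16, np.float64(-0.142), np.float64(-0.122))]
top [355. 162.] 16.5 [(0.02, np.float64(0.027), np.float64(0.031)), (0.1, np.float64(0.017), np.float64(0.034)), (0.16, np.float64(0.01), np.float64(0.036))]
top [335. 175.] 70.5 [(0.02, np.float64(-0.011), np.float64(0.08)), (0.1, np.float64(-0.018), np.float64(0.08)), (0.16, np.float64(-0.023), np.float64(0.08))]
top [372. 155.] 9.5 [(0.02, np.float64(0.049), np.float64(-0.011)), (0.1, np.float64(0.038), np.float64(-0.005)), (0.16, np.float64(0.03), np.float64(-0.001))]
```

Spacers are visible on the hopper floor at local (0.047,-0.012) and (0.027,0.031). Unroll the cup above the hopper, then look.

```bash
python3 -m handwheel '[{"xyz":[-8,0,0],"delta_rot":[0,0,0.18],"hand":1},{"xyz":[-12,0,0],"delta_rot":[0,0,0.36],"hand":1},{"xyz":[-12,0,0],"delta_rot":[0,0,0.54],"hand":1},{"xyz":[-12,0,0],"delta_rot":[0,0,0.72],"hand":1},{"xyz":[-12,0,0],"delta_rot":[0,0,0.9],"hand":1}]' |grep -E "pos|force"
python3 -m handwheel '[{"xyz":[0,0,0],"delta_rot":[0,0,0.18],"hand":1},{"xyz":[0,0,0],"delta_rot":[0,0,0.36],"hand":1},{"xyz":[0,0,0],"delta_rot":[0,0,0.54],"hand":1},{"xyz":[0,0,0],"delta_rot":[0,0,0.72],"hand":1},{"xyz":[0,0,0],"delta_rot":[0,0,0.9],"hand":1}]' |grep -E "pos|force"
python3 - <<'E'
from ik import *
R=tool(-115,30,0,1);p=np.array([.548,-.09,.215])+R[:,2]*(.007);goal(p,R)
E
```

```text
position: [0.5582, -0.0933, 0.1837]
force: [0.4, 0.1, -0.9]
grasp_force: 29.9
position: [0.5582, -0.0934, 0.1837]
force: [0.1, -1.0, -0.5]
grasp_force: 29.9
t 16.8 pos [ 0.5582 -0.0934  0.1837] J [  4.6  55.1  77.8 -58.3 100.1  -6.3] F [ 0.1 -1.  -0.5] open 0.738 gf 29.9
  xyz [ -7.2 -29.8  -0.1] rot [-0.131  0.239  0.972]
```

```bash
python3 -m handwheel '[{"xyz":[-2,-7,0],"delta_rot":[-0.022,0.04,0.162],"hand":1},{"xyz":[-4,-15,0],"delta_rot":[-0.044,0.08,0.324],"hand":1},{"xyz":[-6,-22,0],"delta_rot":[-0.066,0.12,0.486],"hand":1},{"xyz":[-7,-30,0],"delta_rot":[-0.087,0.159,0.648],"hand":1},{"xyz":[-7,-30,0],"delta_rot":[-0.109,0.199,0.81],"hand":1}]' |grep -E "pos|force"
python3 - <<'E'
from ik import *
from scipy.spatial.transform import Slerp
np.set_printoptions(precision=3,suppress=True,linewidth=150)
R=tool(-115,30,0,1);p=np.array([.425,-.315,.215])+R[:,2]*(.007);goal(p,R)
s=bot.read_state()
sl=Slerp([0,1],Ro.from_matrix([s["tcp_rot"],R]));J=s["joint_positions"]
for k in np.linspace(0,1,4):
  J,e=ik(s["position"]*(1-k)+p*k,sl(k).as_matrix(),J);print(np.round(J),round(e,2))
E
```

```text
position: [0.5453, -0.0956, 0.2123]
force: [-0.8, -0.2, -0.6]
grasp_force: 29.9
t 17.43 pos [ 0.545 -0.096  0.212] J [  2.5  46.4  81.1 -51.   93.2  36. ] F [-0.8 -0.2 -0.6] open 0.737 gf 29.9
  xyz [-114.8  -30.8  227. ] rot [-0.023  0.038  0.161]
[  3.  46.  81. -51.  93.  36.] 0.0
[ -4.  43.  90. -55.  85.  40.] 0.0
[-12.  40.  97. -61.  77.  44.] 0.0
[-21.  38. 102. -67.  70.  47.] 0.0
```

```bash
python3 -m handwheel '[{"xyz":[-20,-5,40],"delta_rot":[-0.008,0.013,0.06],"hand":1},{"xyz":[-46,-12,91],"delta_rot":[-0.023,0.038,0.161],"hand":1},{"xyz":[-75,-20,148],"delta_rot":[-0.023,0.038,0.161],"hand":1},{"xyz":[-100,-27,198],"delta_rot":[-0.023,0.038,0.161],"hand":1},{"xyz":[-115,-31,227],"delta_rot":[-0.023,0.038,0.161],"hand":1}]' |grep -E "pos|force"
python3 - <<'E'
from ik import *
R=tool(-115,30,0,1);p=np.array([.425,-.315,.067])+R[:,2]*(.007);goal(p,R)
a=vision.capture("side");b=vision.capture("top")
im=np.zeros((500,800,3),np.uint8);im[:500,:400]=cv2.resize(a[120:270,240:430],(400,500));im[:500,400:]=cv2.resize(b[120:290,330:490],(400,500));cv2.imwrite("pics/tray.png",im[:,:,::-1])
for z in(.16,.25):
  print(np.round(proj("top",[.425,-.315,z])))
E
```

```text
position: [0.4209, -0.3227, 0.2121]
force: [0.1, -0.2, -0.2]
grasp_force: 29.9
t 18.05 pos [ 0.4209 -0.3227  0.2121] J [-21.4  38.4 102.1 -67.4  69.6  47. ] F [ 0.1 -0.2 -0.2] open 0.734 gf 29.9
  xyz [130.2   1.5  71.7] rot [-0.003  0.003  0.006]
[470. 240.]
[482. 242.]
```

View pics/tray.png

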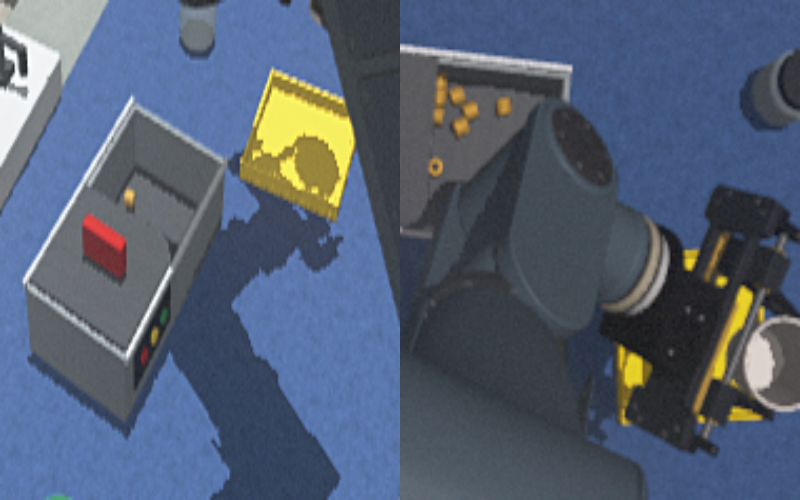

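The hopper holds the spacers (about eight gold items around crop (440–505,85–170)). The cup at (785,362) is empty and sits over the tray. Lower it.

```bash
python3 -m handwheel '[{"xyz":[34,0,16],"delta_rot":[0,0,0],"hand":1},{"xyz":[70,1,34],"delta_rot":[0,0,0],"hand":1},{"xyz":[104,2,50],"delta_rot":[0,0,0],"hand":1},{"xyz":[126,2,60],"delta_rot":[-0.003,0.003,0.006],"hand":1},{"xyz":[131,2,63],"delta_rot":[-0.003,0.003,0.006],"hand":1}]' |grep -E "pos|force"
python3 - <<'E'
from ik import *
R=tool(-115,30,0,1);goal([.4274,-.3135,.0615],R)
E
```

```text
position: [0.4286, -0.3107, 0.0651]
force: [-0.4, 0.3, -0.7]
grasp_force: 29.9
t 18.77 pos [ 0.4286 -0.3107  0.0651] J [-20.   54.2 102.  -72.7  64.6  63.4] F [-0.4  0.3 -0.7] open 0.738 gf 29.9
  xyz [1.5 0.1 4.5] rot [ 0.003 -0.     0.004]
```

```bash
python3 -m handwheel '[{"xyz":[1,0,0.6],"delta_rot":[0,0,0],"hand":1},{"xyz":[2,0,1.2],"delta_rot":[0,0,0],"hand":1},{"xyz":[3,0,1.7],"delta_rot":[0,0,0],"hand":1},{"xyz":[3,0,1.7],"delta_rot":[0,0,0],"hand":1},{"xyz":[3,0,1.7],"delta_rot":[0,0,0],"hand":1}]' |grep -E "pos|force"
```

```text
position: [0.4284, -0.3114, 0.0629]
force: [0.6, -0.2, -1.0]
grasp_force: 29.9
```

```bash
python3 -m handwheel '[{"xyz":[1,0,0.6],"delta_rot":[0,0,0],"hand":1},{"xyz":[2,0,1.1],"delta_rot":[0,0,0],"hand":1},{"xyz":[2,0,1.1],"delta_rot":[0,0,0],"hand":1},{"xyz":[2,0,1.1],"delta_rot":[0,0,0],"hand":1},{"xyz":[2,0,1.1],"delta_rot":[0,0,0],"hand":1}]' |grep -E "pos|force"
```

```text
position: [0.4283, -0.3114, 0.061]
force: [0.2, 1.1, 5.3]
grasp_force: 29.7
```

Contact felt. Release and withdraw along the tool axis.

```bash
python3 -m handwheel '[{"xyz":[0,0,0],"delta_rot":[0,0,0],"hand":-1},{"xyz":[0,0,0],"delta_rot":[0,0,0],"hand":-1},{"xyz":[0,0,0],"delta_rot":[0,0,0],"hand":-1},{"xyz":[0,0,0],"delta_rot":[0,0,0],"hand":-1},{"xyz":[0,0,0],"delta_rot":[0,0,0],"hand":-1}]' |grep -E "pos|force|open"
python3 -m handwheel '[{"xyz":[0,0,-10],"delta_rot":[0,0,0],"hand":-1},{"xyz":[0,0,-30],"delta_rot":[0,0,0],"hand":-1},{"xyz":[0,0,-55],"delta_rot":[0,0,0],"hand":-1},{"xyz":[0,0,-80],"delta_rot":[0,0,0],"hand":-1},{"xyz":[0,0,-110],"delta_rot":[0,0,0],"hand":-1}]' |grep -E "pos|force|open"
```

```text
position: [0.4283, -0.3112, 0.0602]
force: [0.6, -0.1, 0.3]
opening: 0.999
grasp_force: 0.0
position: [0.4685, -0.2237, 0.1159]
force: [0.8, 0.3, -1.1]
opening: 0.998
grasp_force: 0.0
```

```bash
python3 -m handwheel '[{"xyz":[-40,0,-23],"delta_rot":[0,0,0],"hand":-1},{"xyz":[-90,0,-52],"delta_rot":[0,0,0],"hand":-1},{"xyz":[-140,0,-80],"delta_rot":[0,0,0],"hand":-1},{"xyz":[-140,-50,-80],"delta_rot":[0,0,0],"hand":-1},{"xyz":[-140,-80,-80],"delta_rot":[0,0,0],"hand":-1}]' |grep -E "pos|force|open"
python3 - <<'E'
from ik import *
a=vision.capture("side");b=vision.capture("top")
im=np.zeros((600,800,3),np.uint8);im[:500,:400]=cv2.resize(a[100:275,240:430],(400,500));im[:600,400:]=cv2.resize(b[120:280,280:500],(400,600))[:, :];cv2.imwrite("pics/fin.png",im[:,:,::-1])
for n,i in(("top",b),):
  for c in blobs(i,(0,150,80),(8,255,255)):
    q=cv2.minAreaRect(c)
    if 250<q[0][0]<420 and q[0][1]>100: print(q,onz(n,q[0],.122))
E
```

```text
position: [0.3937, -0.1907, 0.2778]
force: [0.3, -0.4, 0.2]
opening: 0.999
grasp_force: 0.0
```

View pics/fin.png

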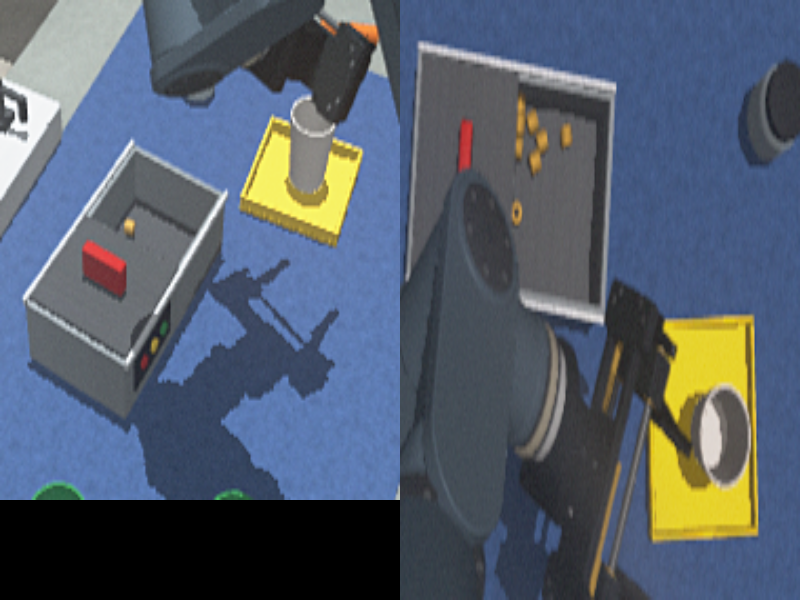

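The final view shows the cup upright in the yellow tray at (722,437) and the cover open. A last zoom to count the spacers.

Run:
```python
from h import *
b=vision.capture("top");cv2.imwrite("pics/z.png",cv2.resize(b[138:188,335:385],(600,600),interpolation=cv2.INTER_CUBIC)[:,:,::-1])
for c in blobs(b,(12,110,70),(26,255,255),3):
  q=cv2.minAreaRect(c)
  if 330<q[0][0]<400 and 130<q[0][1]<200:print(np.round(q[0]),cv2.contourArea(c))
```

```text
[344. 176.] 19.0
[371. 156.] 22.0
[355. 157.] 72.5
[346. 153.] 45.5
```

View pics/z.png

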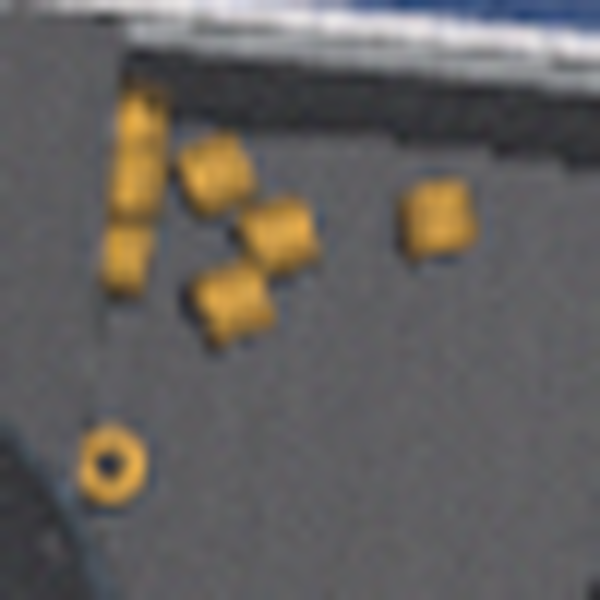

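Run:
```python
from h import *
H=np.array([.588,-.087]);u=(335+110/12,138+465/12)
for z in(.026,.05,.1,.105):
  p=onz("top",u,z);print(z,p,(p[:2]-H)@FX[:2],(p[:2]-H)@FY[:2],proj("side",p))
# cover edge pixels
for e in((100,330),(128,60)):
  p=onz("top",(335+e[0]/12,138+e[1]/12),.091);print("edge",(p[:2]-H)@FY[:2])
im=vision.capture("side")
for c in blobs(im,(12,100,60),(27,255,255),2):
  q=c[:,0].mean(0)
  if 240<q[0]<370 and 100<q[1]<250:print(q,cv2.contourArea(c))
```

```text
0.026 [ 0.57854397 -0.03004808  0.026     ] -0.014262905706936578 0.055943130188024784 [306.3373625  198.52480561]
0.05 [ 0.57647424 -0.02940282  0.05      ] -0.016380023958950624 0.056410143548696674 [306.91939561 193.16292465]
0.1 [ 0.57216232 -0.02805852  0.1       ] -0.020790686983979827 0.05738308805009644 [308.18633144 181.49149412]
0.105 [ 0.57173113 -0.02792409  0.105     ] -0.021231753286482705 0.05748038250023642 [308.3172598  180.28533887]
edge 0.06191867386542695
edge 0.061589789490578424
[312.90909091 220.27272727] 7.5
[301.         178.64285714] 14.0
```

The upright spacer sits on the hopper floor against the deck face: the side view shows nothing on the cover at the matching pixel. All eight are in, so I'm handing in.

```bash
python3 -c "
from rig import workorder;print(workorder.hand_in())"
```

```text
the job is handed in; nothing more can be done
None
```

Job handed in at about 22 s of the 61 s allowed: the cover is open against its end stop, all eight spacers are in the hopper, the empty cup stands upright in the yellow tray, and nothing I saw suggests the board or jar was touched, though I did not re-measure them at the end.

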